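# Correct the stock tags of the vial racks

## Task

Put the stock tags right on the vial board: with a fingertip, push over every tag that is wrong, so that only the completely full racks have a tag showing its disc (tipped over towards the rack), and every rack with an empty cell has a tag showing its blank face (tipped over away from the rack). Do not pick up or shift the racks, the loose vial, the beaker or the dropper bottle.

Things in the scene. Friction and masses are not known exactly. Their poses are not given: they have to be found in the camera images.
- board: Flat blue-grey painted plate 250 x 360 x 6 mm lying fixed on the bench. Origin on its underside below the middle of the row of tag hinges; +x points from the tags to the racks, +y along the row of tags, z up. The plate runs from 70 mm before to 180 mm behind the origin.
- tag_a (a joint): Hinge angle of tag a (rad), a white plate 46 mm wide, 60 mm long, 4 mm thick, 30 g, with a dark raised disc on one face: 0 = upright, +0.7 = tipped to its stop towards the racks, disc face up; -0.7 = tipped to its stop towards the robot, blank face up. It turns freely: pushed past upright it falls to the other stop by its own weight and stays.
- hinge_a (a point): Middle of the hinge axis of tag a, 30 mm above the bench; x points to its rack, y along the axis. The tag's free edge is 76 mm above the bench and 39 mm to one side of the axis when tipped, 90 mm high when upright. The tag's wire stops and lugs lie within 20 mm of the axis in x, below 45 mm; the way to the tag is free above that. Tags are 85 mm apart in a row.
- tag_b (a joint): Hinge angle of tag b (rad), a white plate 46 mm wide, 60 mm long, 4 mm thick, 30 g, with a dark raised disc on one face: 0 = upright, +0.7 = tipped to its stop towards the racks, disc face up; -0.7 = tipped to its stop towards the robot, blank face up. It turns freely: pushed past upright it falls to the other stop by its own weight and stays.
- hinge_b (a point): Middle of the hinge axis of tag b, 30 mm above the bench; x points to its rack, y along the axis. The tag's free edge is 76 mm above the bench and 39 mm to one side of the axis when tipped, 90 mm high when upright. The tag's wire stops and lugs lie within 20 mm of the axis in x, below 45 mm; the way to the tag is free above that. Tags are 85 mm apart in a row.
- tag_c (a joint): Hinge angle of tag c (rad), a white plate 46 mm wide, 60 mm long, 4 mm thick, 30 g, with a dark raised disc on one face: 0 = upright, +0.7 = tipped to its stop towards the racks, disc face up; -0.7 = tipped to its stop towards the robot, blank face up. It turns freely: pushed past upright it falls to the other stop by its own weight and stays.
- hinge_c (a point): Middle of the hinge axis of tag c, 30 mm above the bench; x points to its rack, y along the axis. The tag's free edge is 76 mm above the bench and 39 mm to one side of the axis when tipped, 90 mm high when upright. The tag's wire stops and lugs lie within 20 mm of the axis in x, below 45 mm; the way to the tag is free above that. Tags are 85 mm apart in a row.
- tag_d (a joint): Hinge angle of tag d (rad), a white plate 46 mm wide, 60 mm long, 4 mm thick, 30 g, with a dark raised disc on one face: 0 = upright, +0.7 = tipped to its stop towards the racks, disc face up; -0.7 = tipped to its stop towards the robot, blank face up. It turns freely: pushed past upright it falls to the other stop by its own weight and stays.
- hinge_d (a point): Middle of the hinge axis of tag d, 30 mm above the bench; x points to its rack, y along the axis. The tag's free edge is 76 mm above the bench and 39 mm to one side of the axis when tipped, 90 mm high when upright. The tag's wire stops and lugs lie within 20 mm of the axis in x, below 45 mm; the way to the tag is free above that. Tags are 85 mm apart in a row.
- rack_p_mid (a point): Centre (half-way up its walls) of a loose grey vial rack on the board, 52 x 52 x 26 mm, 2 x 2 cells, vial tops 56 mm above the bench. It is FULL: a vial in each of its four cells. It belongs to the tag straight in front of it (towards the robot), whose hinge axis is 125 mm from the rack's centre.
- rack_q_mid (a point): Centre (half-way up its walls) of a loose grey vial rack on the board, 52 x 52 x 26 mm, 2 x 2 cells, vial tops 56 mm above the bench. It is FULL: a vial in each of its four cells. It belongs to the tag straight in front of it (towards the robot), whose hinge axis is 125 mm from the rack's centre.
- rack_r_mid (a point): Centre (half-way up its walls) of a loose grey vial rack on the board, 52 x 52 x 26 mm, 2 x 2 cells, vial tops 56 mm above the bench. It is FULL: a vial in each of its four cells. It belongs to the tag straight in front of it (towards the robot), whose hinge axis is 125 mm from the rack's centre.
- rack_s_mid (a point): Centre (half-way up its walls) of a loose grey vial rack on the board, 52 x 52 x 26 mm, 2 x 2 cells, vial tops 56 mm above the bench. It is NOT full: two vials, two empty cells. It belongs to the tag straight in front of it (towards the robot), whose hinge axis is 125 mm from the rack's centre.
- beaker_rim (a point): Bystander: loose glass beaker, 80 mm across, 95 mm tall, beside the board; this is the centre of its mouth.
- dropper_mid (a point): Bystander: loose dropper bottle, 34 mm across, 75 mm tall, with a red cap, beside the board; this is its centre, half-way up.
- stray_mid (a point): Bystander: loose capped vial, 19 mm across, 47 mm tall, on the bench on the robot's side of the board; this is its centre, half-way up.

How it is judged:
By the outcome, as a careful person would: the job done as asked, in the order asked, and still so for the second after the job is handed in, with the robot touching nothing.
It also fails if it takes over 58 s, if anything falls off the work surface, if the arm or the gripper's body presses on something with over 40 N, if the wrist force passes 120 N, or if a joint passes its speed limit or range.

## Robot

A 6-joint arm with a two-finger parallel gripper is mounted at the origin on the work surface. World frame = base frame: x ahead of the robot, y to its left, z up, the work surface at z = 0. Lengths are in m, angles in rad, forces in N, time in s.
With the tool pointing down it reaches from about 0.425 to 0.95 m from the base axis. Payload 3.5 kg.
Tool frame: the origin (TCP) lies midway between the tips of the shut fingers; the grasp point (between the pads) lies 19 mm behind it; z points along the fingers, y is the direction in which the jaws open and shut (so a half turn about z gives the same grasp; the last joint's range is limited). The gripper opens to 85 mm and grips with 20 to 120 N. Pads are 22 mm wide; open, the fingers measure 114 mm over their backs; the gripper's body (76 mm by 85 mm) begins 54 mm behind the grasp point. The pads swing forward as they close: fully open they stand 13 mm farther back than shut.
Start: joints at [1.071, 0.286, 1.577, -0, 1.279, -0.15], TCP at [0.231, 0.634, 0.21] pointing down, gripper open.
Joint ranges: [-2.77, 2.77], [-0.9, 2.22], [0.21, 2.48], [-1.53, 4.67], [0.24, 2.81], [-2.84, 2.84]. Speed limits (rad/s): [2.79, 2.79, 3.14, 3.14, 3.14, 3.14].

## Interface

Orientations are given as a unit quaternion [x, y, z, w].
In Python, from plant import * gives the robot as it stands.
- The arm moves only by the shell command python3 -m jog 'ROWS' [FORCE]. ROWS is a JSON object of lists of equal length, an entry for each row: "travel": the shift along the world's x, y, z in mm, a list of three; "dr": the turn, a rotation vector about the world's x, y, z in degrees, a list of three; "jaw": the closure in counts, from 0 (fully open) to 255 (shut). In form: {"travel": [[x, y, z], ...], "dr": [[wx, wy, wz], ...], "jaw": [jaw, ...]}. A call has 1 to 5 rows; each row shifts and turns the commanded pose from where the row before left it; what a row does not reach is not made up. A row lasts 1/12 s, in which the tool goes at most 41.7 mm and 7.16 degrees, less where a joint would pass 70% of its speed; a pose out of reach is approached as far as the arm can. A call is refused whole if a number of a shift passes 41.7 or a number of a turn 7.16, either way. A call with a gripper value outside its range is refused whole. The fingers move at their own pace and stop on an object; FORCE is the grip in N (left out, the last holds). Time passes only in rows, so rows that do not move let the fingers close. It gives the time, the measured TCP pose, the force and the opening at its end, in the units of the state.
- get_state(): the state, without advancing time (a new reading comes with each control period).
- read_camera(name): name is "scene" or "top" or "wrist"; returns the picture (400x640x3 uint8, red, green, blue); there is no depth.
- camera_info(name): a dict with "K" (3x3 intrinsics, pixels), "R" (3x3) and "t" (3): a world point X has camera coordinates R X + t; the wrist camera has in their place "mount" (4x4, takes a point from camera to tool coordinates, whose origin is the TCP and whose axes are the flange's). Camera axes: x right, y down, z forward; pixel columns grow to the right and rows downward; lengths in m; the calibration is good to about 2 mm. The wrist camera is an equidistant fisheye: a pixel r from the principal point sees the ray r / f radians off the axis. A picture is of the moment at which its call begins: read the wrist's pose just before it. camera_info takes no time and is no camera call.
- sign_off(): hands the job in, once; it reports no verdict.
The state is a dict: "time": time; "qpos": joint angles; "dq": joint speeds; "joint_efforts": joint torques, N m; "eef_pos": TCP position; "tcp_rot": TCP orientation; "contact_force": force on the tool from outside, world axes, zero at the start; "wrist_torque": the same for the moment, N m; "opening": opening from 0.0 (shut) to 1.0 (fully open).
Only numpy, scipy, OpenCV 4.12 (cv2) and the standard library are available. Lean on these libraries where they do the work, as an engineer would, in place of code of your own. Each camera call takes 0.05 s, during which the arm holds its last target. There are 200 camera calls.

## Working session

There is one attempt and no reset: what is moved stays moved. The work goes in short steps, Python scripts to look and compute and a shell command to move; the robot and the scene stay as the last step left them, time stands still between calls to the robot, and variables do not carry over. Pictures are saved under pics/ and viewed, about 8 in all and at most 12, crops included, and the job is handed in when it is done.

```bash
mkdir -p pics; ls
python3 - <<'E'
from plant import *
import cv2
for n in("top","scene"):
    im=read_camera(n); cv2.imwrite(f"pics/{n}0.png",im[:,:,::-1]); c=camera_info(n); print(n,c)
s=get_state(); print(s["time"],s["eef_pos"],s["tcp_rot"],s["opening"],s["contact_force"])
E
```

```text
pics
top {'K': array([[370.74034191,   0.        , 315.77806743],
       [  0.        , 370.74034191, 204.2833825 ],
       [  0.        ,   0.        ,   1.        ]]), 'R': array([[-0.02638056, -0.99960889, -0.00928053],
       [-0.98915532,  0.02744426, -0.14428638],
       [ 0.14448465,  0.00537353, -0.98949245]]), 't': array([0.06033634, 0.55526446, 0.90333925])}
scene {'K': array([[488.32843975,   0.        , 323.16693671],
       [  0.        , 488.32843975, 200.19928978],
       [  0.        ,   0.        ,   1.        ]]), 'R': array([[-0.19311822,  0.98115296,  0.00664997],
       [ 0.68846775,  0.14033237, -0.71156095],
       [-0.69908334, -0.1328371 , -0.70259291]]), 't': array([ 0.07379708, -0.31063792,  1.44911795])}
0.1 [0.23098286 0.63354503 0.20864725] [ 1.74004575e-01  9.84744231e-01 -1.04144046e-03 -3.50328572e-04] 0.9964168581215281 [0.20445716 0.02702675 0.45425945]
```

View pics/top0.png

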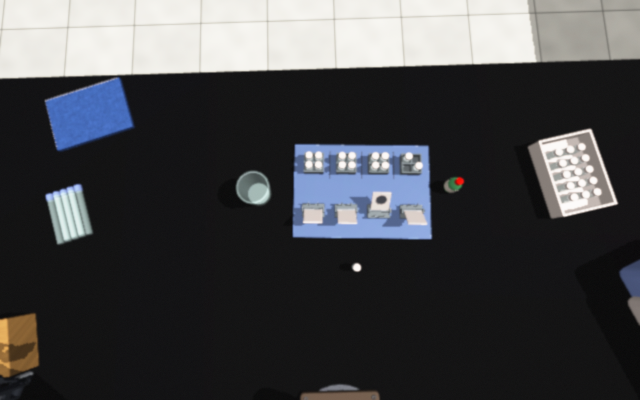

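View pics/scene0.png

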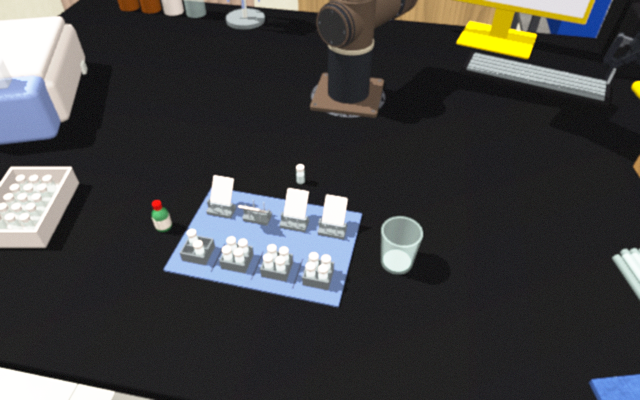

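```bash
cat > h.py <<'E'
from plant import *
import cv2, numpy as np
def ray(n,u,v,z):
    c=camera_info(n); R,t,K=c["R"],c["t"],c["K"]; o=-R.T@t; d=R.T@np.linalg.inv(K)@np.array([u,v,1.])
    return o+d*(z-o[2])/d[2]
def proj(n,X):
    c=camera_info(n); p=c["K"]@(c["R"]@np.array(X)+c["t"]); return p[:2]/p[2]
E
python3 - <<'E'
from h import *
o=[]
res={}
for n in("top","scene"):
    im=cv2.imread(f"pics/{n}0.png"); hsv=cv2.cvtColor(im,cv2.COLOR_BGR2HSV)
    m=cv2.inRange(hsv,(105,60,60),(125,200,255)); m=cv2.morphologyEx(m,cv2.MORPH_CLOSE,np.ones((25,25)))
    cs=[c for c in cv2.findContours(m,0,2)[0] if cv2.pointPolygonTest(c,(360,190) if n=="top" else (260,240),False)>0]
    q=cv2.approxPolyDP(cv2.convexHull(cs[0]),8,True)[:,0]
    P=np.array([ray(n,*p,.006) for p in q])
    print(n,q.tolist(),P.round(3)[:,:2].tolist(),np.linalg.norm(np.roll(P,-1,0)-P,axis=1).round(3))
    if n=="top":
        # board axes: +x away from robot
        P2=P[np.argsort(P[:,0])]; near,far=P2[:2],P2[2:]
        near=near[np.argsort(near[:,1])]; far=far[np.argsort(far[:,1])]
        ey=(near[1]-near[0])+(far[1]-far[0]); ey/=np.linalg.norm(ey); ex=np.array([ey[1],-ey[0],0])
        c=P.mean(0); O=c-ex*.055; print("origin",O.round(4),"yaw deg",np.degrees(np.arctan2(ex[1],ex[0])))
        for k in(1.5,.5,-.5,-1.5):
            h=O+ey*.085*k; h[2]=.03; r=h+ex*.125; print(k,"hinge",h.round(4),"px",proj("top",h).round(),"edge px",proj("top",h-ex*.039+[0,0,.046]).round(),"rack px",proj("top",r).round(),"scene edge",proj("scene",h-ex*.039+[0,0,.046]).round())
print("beaker",ray("top",253,185,.095),"stray",ray("top",357,267,.047))
a=cv2.imread("pics/top0.png")[130:290,230:480]; b=cv2.imread("pics/scene0.png")[160:310,150:400]
cv2.imwrite("pics/z1.png",np.vstack([cv2.resize(a,(460,295),interpolation=2),cv2.resize(b,(460,290),interpolation=2)]))
E
```

```text
top [[428, 145], [431, 239], [292, 236], [295, 144]] [[0.715, -0.261], [0.462, -0.251], [0.48, 0.11], [0.728, 0.097]] [0.253 0.361 0.249 0.359]
origin [ 0.5413 -0.074   0.006 ] yaw deg -2.4520814286015375
1.5 hinge [0.5468 0.0534 0.03  ] px [313. 209.] edge px [312. 222.] rack px [314. 161.] scene edge [337. 197.]
0.5 hinge [ 0.5431 -0.0315  0.03  ] px [346. 209.] edge px [347. 223.] rack px [346. 162.] scene edge [299. 190.]
-0.5 hinge [ 0.5395 -0.1165  0.03  ] px [379. 210.] edge px [382. 223.] rack px [379. 162.] scene edge [261. 184.]
-1.5 hinge [ 0.5359 -0.2014  0.03  ] px [412. 210.] edge px [417. 224.] rack px [411. 163.] scene edge [224. 177.]
scene [[163, 267], [210, 188], [362, 213], [338, 307]] [[0.707, -0.266], [0.468, -0.255], [0.477, 0.108], [0.73, 0.097]] [0.24  0.363 0.253 0.363]
beaker [0.60009401 0.19560658 0.095     ] stray [ 0.39675617 -0.05219929  0.047     ]
```

View pics/z1.png

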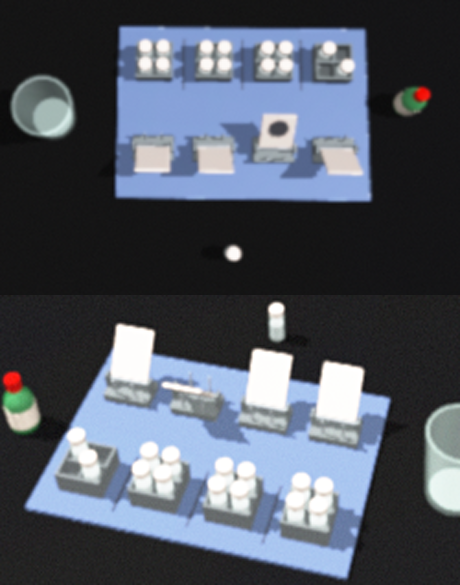

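```bash
python3 -m jog '{"travel":[[10,-25,0],[15,-38,0],[15,-38,0],[15,-38,0],[15,-38,0]],"dr":[[0,0,0],[0,0,6],[0,0,6],[0,0,5.5],[0,0,0]],"jaw":[255,255,255,255,255]}' 20; python3 -m jog '{"travel":[[15,-38,0],[15,-38,0],[15,-38,0],[15,-38,0],[15,-38,0]],"dr":[[0,0,0],[0,0,0],[0,0,0],[0,0,0],[0,0,0]],"jaw":[255,255,255,255,255]}'; python3 -m jog '{"travel":[[15,-38,0],[15,-38,0],[15,-38,0],[10,-30,0],[0,0,0]],"dr":[[0,0,0],[0,0,0],[0,0,0],[0,0,0],[0,0,0]],"jaw":[255,255,255,255,255]}'
```

```text
time: 0.52
eef_pos: [0.3012, 0.4552, 0.2091]
tcp_rot: [0.02, 1.0, -0.001, -0.0]
contact_force: [1.0, 0.1, 0.7]
opening: 0.298
time: 0.93
eef_pos: [0.3762, 0.2652, 0.2096]
tcp_rot: [0.022, 1.0, -0.0, -0.0]
contact_force: [1.1, -0.4, -0.4]
opening: -0.001
time: 1.35
eef_pos: [0.4326, 0.1186, 0.2097]
tcp_rot: [0.025, 1.0, -0.001, 0.0]
contact_force: [0.7, -0.2, 0.0]
opening: -0.001
```

```bash
python3 -m jog '{"travel":[[14,-33,0],[14,-32,0],[0,0,-35],[0,0,-35],[0,0,-35]],"dr":[[0,0,0],[0,0,0],[0,0,0],[0,0,0],[0,0,0]],"jaw":[255,255,255,255,255]}'; python3 -m jog '{"travel":[[0,0,-25],[0,0,-20],[0,0,0]],"dr":[[0,0,0],[0,0,0],[0,0,0]],"jaw":[255,255,255]}'
python3 - <<'E'
from h import *
a=read_camera("top")[150:270,250:450,::-1]; b=read_camera("scene")[120:320,130:430,::-1]
cv2.imwrite("pics/z2.png",np.vstack([cv2.resize(a,(480,288)),cv2.resize(b,(480,310))]))
E
```

```text
time: 1.77
eef_pos: [0.4597, 0.0579, 0.1042]
tcp_rot: [0.023, 1.0, 0.0, 0.001]
contact_force: [0.5, 0.3, -0.5]
opening: -0.0
time: 2.02
eef_pos: [0.4547, 0.059, 0.0549]
tcp_rot: [0.022, 1.0, 0.0, -0.005]
contact_force: [-1.2, 0.1, -0.2]
opening: -0.001
```

View pics/z2.png

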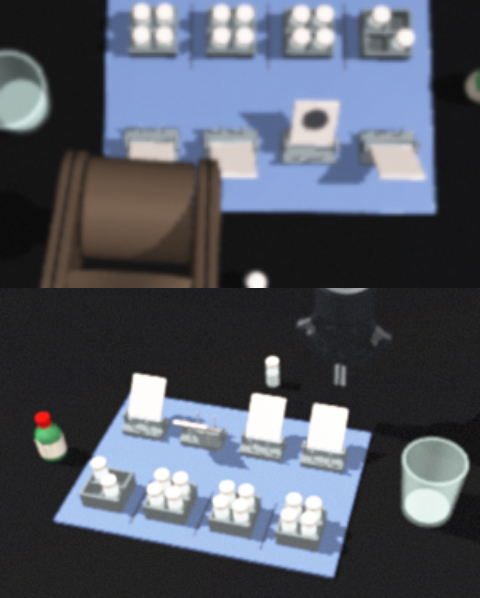

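```bash
python3 -m jog '{"travel":[[15,-3,5],[8,0,0],[8,0,0],[8,0,0],[8,0,0]],"dr":[[0,0,0],[0,0,0],[0,0,0],[0,0,0],[0,0,0]],"jaw":[255,255,255,255,255]}';  python3 -m jog '{"travel":[[8,-1,0],[8,0,0],[8,0,0],[6,0,0],[5,0,0]],"dr":[[0,0,0],[0,0,0],[0,0,0],[0,0,0],[0,0,0]],"jaw":[255,255,255,255,255]}';  python3 -m jog '{"travel":[[4,0,0],[4,0,0],[0,0,0],[0,0,0]],"dr":[[0,0,0],[0,0,0],[0,0,0],[0,0,0]],"jaw":[255,255,255,255]}'
python3 - <<'E'
from h import *
b=read_camera("scene")[120:320,130:430,::-1]
cv2.imwrite("pics/z3.png",cv2.resize(b,(600,400)))
E
```

```text
time: 2.53
eef_pos: [0.5075, 0.0553, 0.0657]
tcp_rot: [0.022, 1.0, -0.0, 0.001]
contact_force: [0.4, 0.1, -0.8]
opening: 0.003
time: 2.95
eef_pos: [0.542, 0.0541, 0.0648]
tcp_rot: [0.022, 1.0, 0.0, -0.0]
contact_force: [0.1, 0.3, 0.9]
opening: -0.003
time: 3.28
eef_pos: [0.5492, 0.0541, 0.0648]
tcp_rot: [0.022, 1.0, -0.0, -0.0]
contact_force: [-0.4, 0.1, -0.1]
opening: 0.001
```

View pics/z3.png

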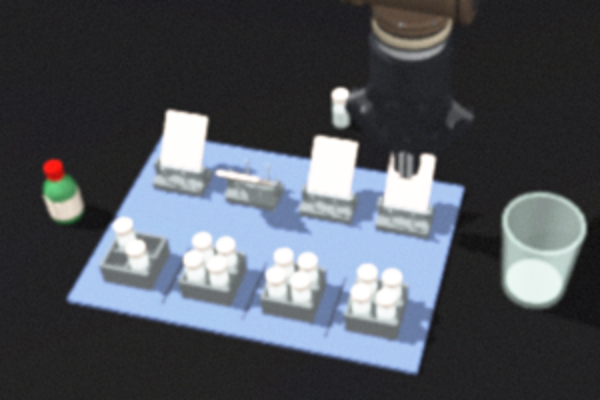

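Run:
```python
from h import *
s=get_state(); print(s["eef_pos"],s["contact_force"],proj("scene",s["eef_pos"]))
for a in(-.7,0):
  for w in(-.023,.023):
    print(a,w,proj("scene",[.547+.06*np.sin(a),.053+w,.03+.06*np.cos(a)]))
b=read_camera("scene")[160:260,270:390,::-1]; w=read_camera("wrist")[:,:,::-1]
cv2.imwrite("pics/z4.png",np.vstack([cv2.resize(b,(360,300),interpolation=2),cv2.resize(w,(360,225))]))
cv2.imwrite("pics/z4.png",np.hstack([cv2.resize(b,(400,333),interpolation=2),cv2.resize(w[:,:],(400,333))]))
```

```text
[0.54904951 0.05415984 0.06478604] [ 0.98448059  0.78000367 -0.007993  ] [333.45630664 214.12039601]
-0.7 -0.023 [325.7890838  195.27649666]
-0.7 0.023 [347.19568969 198.30682167]
0 -0.023 [322.28482062 203.19102648]
0 0.023 [344.46578325 206.38270459]
```

View pics/z4.png

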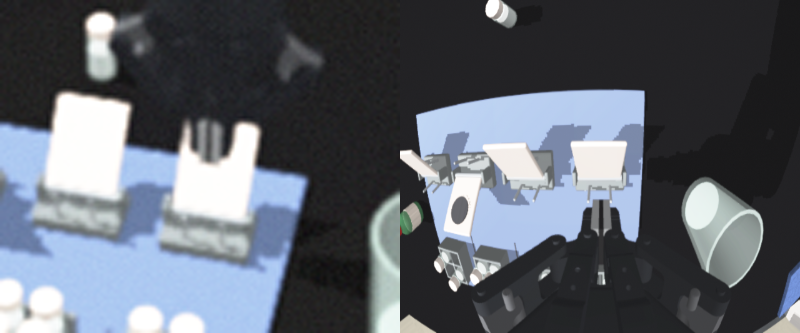

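Run:
```python
from h import *
from scipy.spatial.transform import Rotation as Ro
print(proj("scene",[.4547,.059,.055]),proj("scene",[.4547,.059,.073]))
c=camera_info("wrist"); M=c["mount"]; K=c["K"]; print({k:np.round(v,3).tolist() for k,v in c.items() if hasattr(v,'shape')})
Mi=np.linalg.inv(M); s=get_state(); R=Ro.from_quat(s["tcp_rot"]).as_matrix()
def pw(pt):
    p=Mi[:3,:3]@pt+Mi[:3,3]; th=np.arctan2(np.hypot(p[0],p[1]),p[2]); return K[:2,2]+K[0,0]*th*p[:2]/np.hypot(p[0],p[1])
for z in(0,-.01,-.019,-.03): print(z,pw(np.array([0,0,z])))
for X in([.547,.053,.03],[.547,.053,.09],[.508,.055,.076],[.5431,-.0315,.03],[.504,-.03,.076]): print(X,pw(R.T@(np.array(X)-s["eef_pos"])))
print(s["qpos"],s["tcp_rot"])
w=read_camera("wrist")[80:330,220:620,::-1]; cv2.imwrite("pics/z5.png",cv2.resize(w,(800,500),interpolation=2))
```

```text
[343.08245362 187.39291328] [343.37189715 181.40801644]
{'K': [[309.707, 0.0, 321.378], [0.0, 309.707, 197.459], [0.0, 0.0, 1.0]], 'mount': [[-0.0, -0.956, -0.295, 0.075], [1.0, 0.0, -0.001, 0.0], [0.001, -0.295, 0.956, -0.164], [0.0, 0.0, 0.0, 1.0]]}
0 [321.20008297 238.03066893]
-0.01 [321.17888545 245.5806525 ]
-0.019 [321.15783422 253.08751881]
-0.03 [321.12916982 263.32374739]
[0.547, 0.053, 0.03] [319.42065872 214.18807029]
[0.547, 0.053, 0.09] [318.64649035 255.28652417]
[0.508, 0.055, 0.076] [319.18869186 172.95056587]
[0.5431, -0.0315, 0.03] [201.85768537 213.15109729]
[0.504, -0.03, 0.076] [165.15481077 174.66923849]
[-8.55935639e-02  1.85002655e-01  1.98562323e+00  6.54448769e-06
  9.71273300e-01 -1.61203285e+00] [ 2.21785465e-02  9.99754014e-01  1.24087068e-05 -1.52786454e-04]
```

View pics/z5.png

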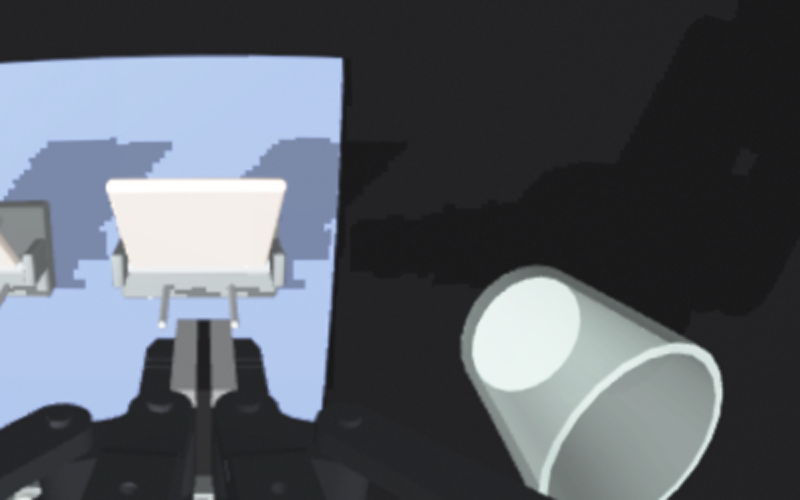

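```bash
python3 -m jog '{"travel":[[0,0,35],[0,0,25],[-38,1,0],[-38,1,0],[-9,0,0]],"dr":[[0,0,0],[0,0,0],[0,0,0],[0,0,0],[0,0,0]],"jaw":[255,255,255,255,255]}'; python3 -m jog '{"travel":[[0,0,-35],[0,0,-30],[0,0,-15],[0,0,0]],"dr":[[0,0,0],[0,0,0],[0,0,0],[0,0,0]],"jaw":[255,255,255,255]}'
python3 - <<'E'
from h import *
s=get_state(); print(s["eef_pos"],proj("scene",s["eef_pos"]))
w=read_camera("wrist")[80:330,220:470,::-1]; b=read_camera("scene")[150:250,280:380,::-1]; cv2.imwrite("pics/z6.png",np.hstack([cv2.resize(w,(400,400)),cv2.resize(b,(400,400))]))
E
```

```text
time: 3.9
eef_pos: [0.4588, 0.0569, 0.1233]
tcp_rot: [0.022, 1.0, 0.0, -0.003]
contact_force: [-0.7, -0.3, -1.3]
opening: -0.0
time: 4.23
eef_pos: [0.4607, 0.0564, 0.0412]
tcp_rot: [0.022, 1.0, 0.0, -0.004]
contact_force: [-0.7, -0.7, -0.2]
opening: -0.003
[0.46070534 0.05641893 0.04115748] [341.28088876 193.56108423]
```

View pics/z6.png

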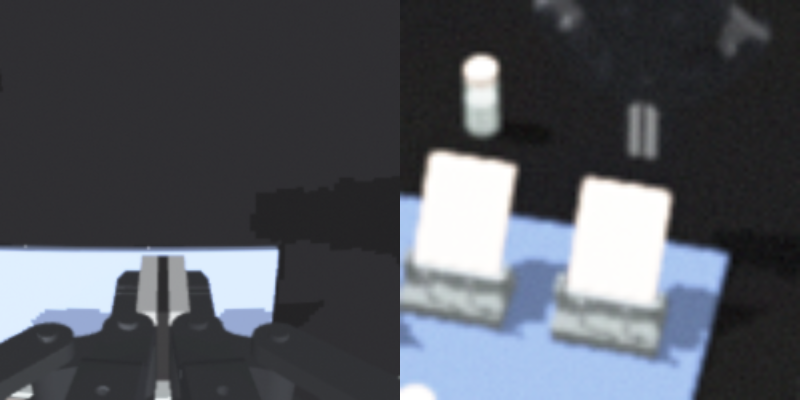

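```bash
python3 -m jog '{"travel":[[15,-1,0],[10,0,0],[8,0,0],[8,0,0],[8,0,0]],"dr":[[0,0,0],[0,0,0],[0,0,0],[0,0,0],[0,0,0]],"jaw":[255,255,255,255,255]}';  python3 -m jog '{"travel":[[8,-1,0],[8,0,0],[6,0,0],[5,0,0],[0,0,0]],"dr":[[0,0,0],[0,0,0],[0,0,0],[0,0,0],[0,0,0]],"jaw":[255,255,255,255,255]}'
python3 - <<'E'
from h import *
s=get_state(); print(s["eef_pos"],proj("scene",s["eef_pos"]))
w=read_camera("wrist")[80:330,220:470,::-1]; b=read_camera("scene")[150:250,280:380,::-1]; cv2.imwrite("pics/z7.png",np.hstack([cv2.resize(w,(400,400)),cv2.resize(b,(400,400))]))
E
```

```text
time: 4.75
eef_pos: [0.5146, 0.0551, 0.0457]
tcp_rot: [0.022, 1.0, -0.0, 0.001]
contact_force: [0.4, 0.0, -0.2]
opening: 0.002
time: 5.17
eef_pos: [0.5413, 0.054, 0.045]
tcp_rot: [0.022, 1.0, -0.0, 0.0]
contact_force: [-0.1, -0.6, 1.2]
opening: -0.002
[0.54134803 0.05402879 0.04502755] [333.84484808 217.995871  ]
```

View pics/z7.png

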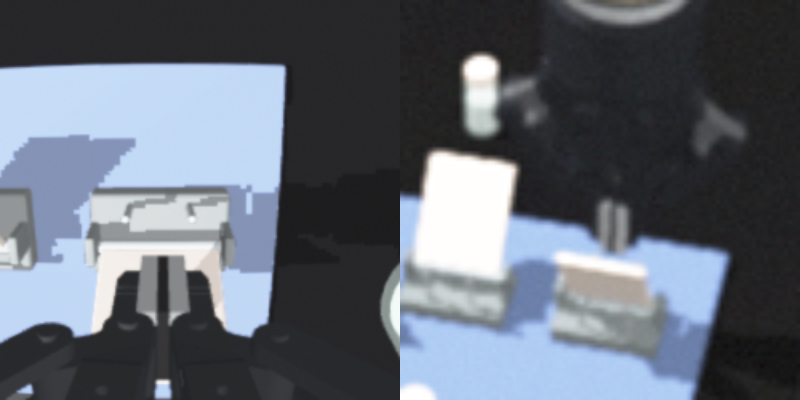

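```bash
python3 -m jog '{"travel":[[4,0,0],[4,0,0],[0,0,0],[-38,1,0],[-38,1,0]],"dr":[[0,0,0],[0,0,0],[0,0,0],[0,0,0],[0,0,0]],"jaw":[255,255,255,255,255]}';  python3 -m jog '{"travel":[[-8,0,0],[0,0,0],[0,0,0]],"dr":[[0,0,0],[0,0,0],[0,0,0]],"jaw":[255,255,255]}'
python3 - <<'E'
from h import *
s=get_state(); print(s["eef_pos"])
for a in(.3,.7): print(a,proj("scene",[.547+.06*np.sin(a),.053,.03+.06*np.cos(a)]))
b=read_camera("scene")[130:290,150:400,::-1]; cv2.imwrite("pics/z8.png",cv2.resize(b,(750,480)))
E
```

```text
time: 5.68
eef_pos: [0.4729, 0.0558, 0.0449]
tcp_rot: [0.022, 1.0, -0.0, 0.0]
contact_force: [-0.6, -0.0, 0.2]
opening: -0.003
time: 5.93
eef_pos: [0.465, 0.0561, 0.0455]
tcp_rot: [0.022, 1.0, -0.0, 0.001]
contact_force: [0.3, 0.7, -0.2]
opening: -0.001
[0.46499517 0.05606651 0.04548846]
0.3 [331.74495522 211.82154922]
0.7 [329.75016149 223.1374424 ]
```

View pics/z8.png

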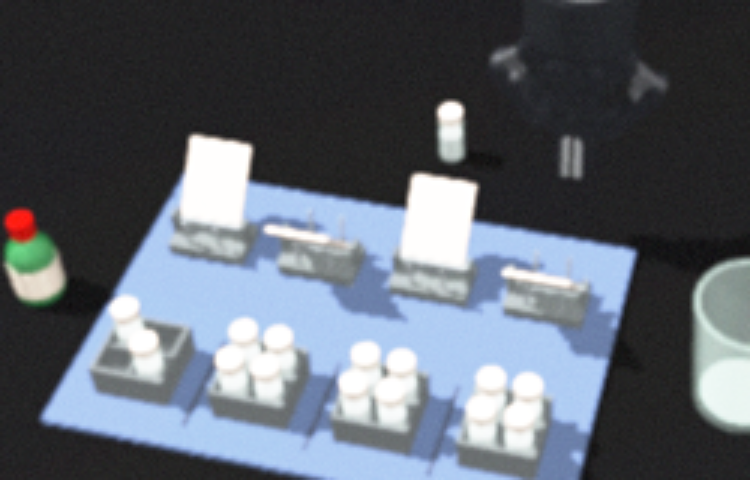

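```bash
python3 -m jog '{"travel":[[0,-29,0],[0,-29,0],[0,-28,0],[0,0,0]],"dr":[[0,0,0],[0,0,0],[0,0,0],[0,0,0]],"jaw":[255,255,255,255]}'; python3 -m jog '{"travel":[[15,0,0],[8,0,0],[8,0,0],[8,0,0],[8,0,0]],"dr":[[0,0,0],[0,0,0],[0,0,0],[0,0,0],[0,0,0]],"jaw":[255,255,255,255,255]}';  python3 -m jog '{"travel":[[8,-1,0],[8,0,0],[6,0,0],[5,0,0],[4,0,0]],"dr":[[0,0,0],[0,0,0],[0,0,0],[0,0,0],[0,0,0]],"jaw":[255,255,255,255,255]}'; python3 -m jog '{"travel":[[2,0,0],[0,0,0],[0,0,0],[-38,1,0],[-38,1,0]],"dr":[[0,0,0],[0,0,0],[0,0,0],[0,0,0],[0,0,0]],"jaw":[255,255,255,255,255]}';  python3 -m jog '{"travel":[[0,0,35],[0,0,35],[0,0,30],[0,0,0],[0,0,0]],"dr":[[0,0,0],[0,0,0],[0,0,0],[0,0,0],[0,0,0]],"jaw":[255,255,255,255,255]}'
python3 - <<'E'
from h import *
b=read_camera("scene")[130:290,150:400,::-1]; a=read_camera("top")[130:290,230:480,::-1]
cv2.imwrite("pics/z9.png",np.vstack([cv2.resize(x,(460,295)) for x in(a,b)]))
E
```

```text
time: 6.32
eef_pos: [0.4674, -0.0341, 0.0464]
tcp_rot: [0.024, 1.0, -0.001, 0.002]
contact_force: [-0.3, -0.1, 0.5]
opening: -0.004
time: 6.73
eef_pos: [0.5124, -0.0295, 0.0449]
tcp_rot: [0.022, 1.0, 0.0, 0.0]
contact_force: [-0.0, 0.0, 0.7]
opening: 0.005
time: 7.15
eef_pos: [0.5429, -0.0308, 0.0449]
tcp_rot: [0.022, 1.0, 0.0, 0.0]
contact_force: [0.3, 0.1, -0.6]
opening: -0.002
time: 7.57
eef_pos: [0.4683, -0.0292, 0.0448]
tcp_rot: [0.022, 1.0, -0.0, 0.0]
contact_force: [-1.1, -0.6, 1.1]
opening: 0.005
time: 7.98
eef_pos: [0.4696, -0.0293, 0.1474]
tcp_rot: [0.022, 1.0, -0.001, 0.003]
contact_force: [0.1, 0.7, 0.2]
opening: -0.001
```

View pics/z9.png

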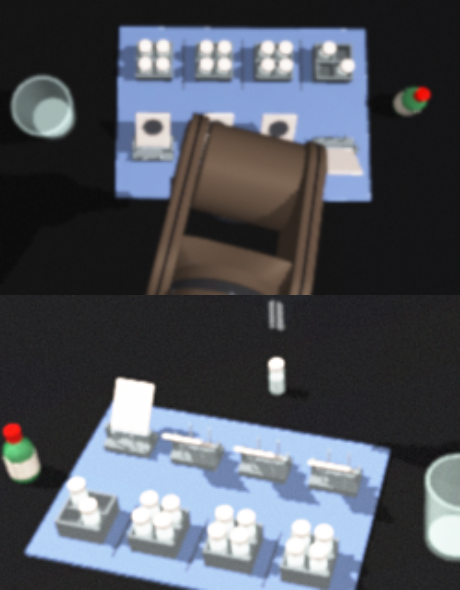

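Three tags now show their discs, the tag of the part-empty rack shows its blank face, and the bystanders have not moved. The arm is clear, so I'm handing in.

```bash
python3 -c "
from plant import *
s=get_state();print(s['time'],s['contact_force']);print(sign_off())"
```

```text
8.0833 [-0.07841253 -0.08692786 -0.78078072]
the job is handed in; nothing more can be done
None
```

The vial board's tags are now right, and I handed the job in at 8.1 s. I pushed over the two wrong tags, the two at the +y end whose full racks showed a blank face. The other two were already correct, so I left them alone.

**Last checks:** The final scene and top pictures show three tags tipped towards the full racks. In the top view two discs are clearly visible; the arm mostly hid the second pushed tag's, but the scene view shows that tag tipped over. The tag of the part-empty rack still shows its blank face. The racks, loose vial, beaker and dropper bottle look unmoved. The arm was clear of everything, and every force reading I printed was about 1 N or less.

**What disagreed:** My first push on the first tag missed. The fingertips looked about 12–18 mm higher in the pictures than the reported tool position, so they passed over the tag without visibly disturbing anything. I repeated the push with the tool 20 mm lower and it worked, and I used the same height for the second tag. I did not find the cause of that height difference.

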